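Flip the flag of the spindle's drying stand

TASK

The tall beaded spindle has just been glued and set on one of the three drying stands. With a fingertip, push the wooden flag of that stand right over its pivot until it lies fully down on the other side, showing its ring-inlaid face. Leave the other two flags, the turned pieces and everything else on the bench as they are.

Things in the scene. Friction and masses are not known exactly. Their poses are not given: they have to be found in the camera images.
- stand_a: Fixed wooden stand, board 150 (x) by 130 (y) by 12 mm, turned up to 25 degrees about z; origin under its centre, on the bench. The flag's pivot is a level pin along the stand's y at x = 0, 50 mm above the bench, between two ears (tops 62 mm); the flag's centre line is at stand y = -34 mm. Cork seat, 48 mm across, top at 18 mm, at x = 0, y = +40 mm, under the spindle.
- flag_a (a joint): Angle (rad) of stand_a's flag: 0 = level towards the stand's +x (away from the robot), bare face up; pi/2 = upright; pi = fully over, level towards -x (robot side), ring-inlaid face up. Hard stops at 0 and pi. Starts at 0. Stiff hinge, about 0.05 N m; the 50 g flag stays at any angle it is left.
- flag_a_grip (a point): On flag_a: middle of the grip rail's outer face, 80 mm from the pivot, in the flag's mid-plane. The flag is a wooden plate 8 mm thick, 50 mm wide, from the pivot to the rail, its mid-plane through the pin. The rail crosses its free edge like the bar of a T: 54 mm wide, 10 mm thick (70 to 80 mm from the pivot), standing out 28 mm from the mid-plane on both faces.
- flag_a_top (a point): On flag_a: middle of the edge of the rail half that points up at angle 0 (78 mm above the bench; 75 mm from the pivot). Pushing this half from outside towards the pivot raises the flag.
- flag_a_under (a point): On flag_a: middle of the edge of the rail's other half, which points down at angle 0 (22 mm above the bench; 75 mm from the pivot) and up at pi (78 mm above it). Once the flag is raised, this half can be pushed over and down.
- spindle: The tall turned spindle, 78 mm tall, 40 mm across its foot, several beads along it, pale wood, loose (60 g), standing on the cork seat of stand_a; origin under its foot. Must stay standing there.
- stand_b: Same kind of stand as stand_a, with its own flag; carries the knob.
- flag_b (a joint): Angle of the flag on stand_b, same flag and meaning as flag_a; starts and must stay at 0.
- stand_c: Same kind of stand as stand_a, with its own flag; carries the bowl.
- flag_c (a joint): Angle of the flag on stand_c, same flag and meaning as flag_a; starts and must stay at 0.
- knob: Short turned mushroom knob, 34 mm tall, 40 mm across, loose on the seat of stand_b; origin under its foot.
- bowl: Tiny turned bowl, 22 mm tall, 44 mm across, loose on the seat of stand_c; origin under its foot.
- glue: Bystander: glue bottle, 150 mm tall, 56 mm across, on the bench; origin under its centre.
- wax_tin: Bystander: flat brass tin, 76 mm across, 30 mm tall; origin under its centre.
- plane: Bystander: wooden block plane, 150 (x) by 45 by 52 mm; origin under its centre.
- chisel: Bystander: chisel lying along its x, 260 mm long, 26 mm tall; origin under the middle.
- mallet: Bystander: wooden mallet lying along its x, 270 mm long, head 60 by 110 by 50 mm at +x; origin underneath.
- clamp: Bystander: small bar clamp lying along its x, 255 mm long, 25 mm tall; origin underneath the bar.
There are look-alikes about, which are no part of the job. Leave any purple look-alike of the stand_a alone. What is shaped like the stand_b but turquoise is not meant.

How it is judged:
By the outcome, as a careful person would: the job done as asked, in the order asked, and still so for the second after the job is handed in, with the robot touching nothing.
It also fails if it takes over 48 s, if anything falls off the work surface, if the arm or the gripper's body presses on something with over 40 N, if the wrist force passes 120 N, or if a joint passes its speed limit or range.

ROBOT

A 6-joint arm with a two-finger parallel gripper is mounted at the origin on the work surface. World frame = base frame: x ahead of the robot, y to its left, z up, the work surface at z = 0. Lengths are in m, angles in degrees, forces in N, time in s.
With the tool pointing down it reaches from about 0.375 to 0.75 m from the base axis. Payload 9 kg.
Tool frame: the origin (TCP) lies where the fingers leave the gripper's body, on its centre line; the fingertips stand 73 mm ahead of it and the grasp point (between the pads) lies 54 mm ahead of it (robot.tip_reach is the distance from the TCP to the fingertips, in m); z points along the fingers, y is the line along which they close (so a half turn about z gives the same grasp; the last joint's range is limited). The gripper opens to 85 mm and grips with 20 to 120 N. Pads are 22 mm wide; open, the fingers measure 114 mm over their backs; the gripper's body (76 mm by 85 mm) begins 54 mm behind the grasp point. The pads swing forward as they close: fully open they stand 13 mm farther back than shut.
Start: joints at [53.13, 5.964, 5.575, 89.605, 0, 77.527], TCP at [0.248, 0.546, 0.304] pointing down, gripper open.
Joint ranges: [-171.21, 171.21], [-48.23, 106.86], [-62.78, 66.21], [-105.2, 120.99], [-86.42, 89.51], [-180, 180]. Speed limits (degrees/s): [127.2, 127.2, 147.25, 180, 180, 180].

INTERFACE

Orientations are given as [roll, pitch, yaw] about the fixed x, y, z axes, in that order (R = Rz(yaw) Ry(pitch) Rx(roll)).
In Python, from plant import robot gives the robot as it stands. Calls block until the motion is done:
- robot.move_pose(position, orientation): joint-space move of the TCP to a pose.
- robot.line_to(position, vel=0.15, rotation=None, guard=None): straight line of the TCP; rotation=None keeps the orientation; vel is the mean speed in m/s. With guard (N) it stops when the force on the tool has changed by that much, and returns True; else False.
- robot.goto_joints(angles): joint-space move.
- robot.set_gripper(opening): finger opening in m; the grip force is fixed at half the most; returns when the fingers have stopped.
- robot.pause(seconds).
- robot.ik(position, orientation): joint angles nearest the present ones, or None.
- robot.observe(): the state.
- robot.grab_frame(name): name is "scene" or "top" or "wrist"; returns the picture (400x640x3 uint8, blue, green, red); there is no depth.
- robot.get_calibration(name): a dict with "vertical_fov" (degrees; the focal length in pixels is half the picture's height over the tangent of half this angle, whatever the lens; pixels are square), "cx", "cy" (the principal point, pixels), "rvec" (rotation vector, rad) and "tvec" (3), from world to camera coordinates, as OpenCV has them. Camera axes: x right, y down, z forward; pixel columns grow to the right and rows downward; lengths in m; the calibration is good to about 2 mm. A picture is of the moment at which its call begins: read the wrist's pose just before it. get_calibration takes no time and is no camera call; for the wrist camera it gives the pose at the moment of the call.
A pose or a line that the arm cannot do raises robot.IKError and nothing moves.
- robot.job_done(): hands the job in; it is judged then, once.
The state is a dict: "time": time; "q": joint angles; "qvel": joint speeds; "joint_torque": joint torques, N m; "tool_pos": TCP position; "tcp_rot": TCP orientation; "ft_force": force on the tool from outside, world axes, zero at the start; "torque": the same for the moment, N m; "gripper_width": finger opening in m; "gripper_force": force on a finger pad.
Only numpy, scipy, OpenCV 4.12 (cv2) and the standard library are available. Lean on these libraries where they do the work, as an engineer would, in place of code of your own. Each camera call takes 0.05 s, during which the arm holds its last target. There are 200 camera calls.

## Working session

There is one attempt and no reset: what is moved stays moved. The work goes in short steps, each a Python script; the robot and the scene stay as the last script left them, time stands still between calls to the robot, and variables do not carry over. Pictures are saved under pics/ and viewed, at most 10 in all, crops included, and the job is handed in when it is done.

```bash
mkdir -p pics; ls
python3 - <<'E'
from plant import robot
import cv2
for n in("scene","top"):
    f=robot.grab_frame(n); cv2.imwrite(f"pics/{n}0.png",f); print(n,robot.get_calibration(n))
print(robot.observe())
E
```

```text
pics
scene {'vertical_fov': 53.93679836640222, 'cx': 315.5188065888201, 'cy': 196.78166323023152, 'rvec': array([ 1.87297478,  1.60013759, -0.63188593]), 'tvec': array([-0.10147672, -0.33131937,  1.57847122])}
top {'vertical_fov': 48.86170795301713, 'cx': 319.3755479584093, 'cy': 198.93650660370045, 'rvec': array([ 2.17545716, -2.22303071,  0.08051523]), 'tvec': array([0.0191602 , 0.52572023, 1.58679529])}
{'time': 0.1, 'q': array([5.31318327e+01, 5.99666581e+00, 5.53057007e+00, 8.96066263e+01,
       5.05286992e-04, 7.75278868e+01]), 'qvel': array([ 0.05038573, -0.04499068,  0.14488586,  0.00503717, -0.0228522 ,
       -0.11479692]), 'joint_torque': array([ 7.51304993e-03, -5.58207536e+01,  5.04720211e+01,  1.29537407e-02,
       -2.29703546e-04, -6.38119718e-05]), 'tool_pos': array([0.24766152, 0.54624823, 0.30317596]), 'tcp_rot': array([-1.79929103e+02, -1.61987416e-02,  1.55603936e+02]), 'ft_force': array([-0.14391428,  0.46482688,  0.20813186]), 'torque': array([-0.01330887,  0.02332054,  0.01086115]), 'gripper_force': 0.0, 'gripper_width': 0.0850645568428542}
```

View pics/scene0.png

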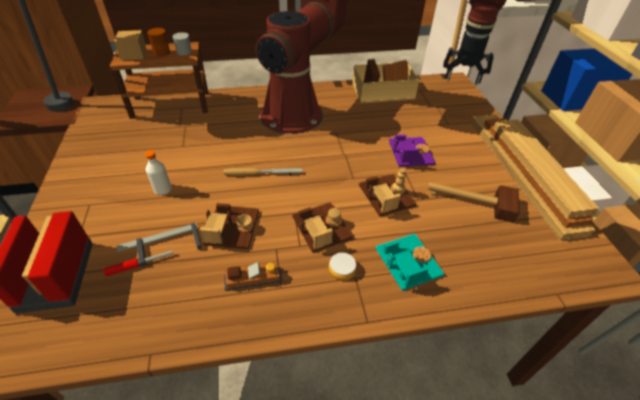

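View pics/top0.png

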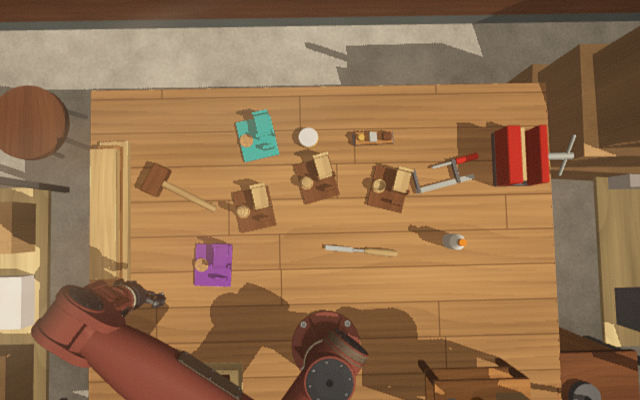

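The scene view shows a tall spindle at about (400,182) on the stand at (388,194). In the top view that stand is at (254,208). I'll enlarge both to confirm and measure.

```bash
cat > h.py <<'E'
import numpy as np, cv2
from plant import robot
def ray(n,uv,cal=None):
    c=cal or robot.get_calibration(n); f=200/np.tan(np.radians(c["vertical_fov"]/2))
    R=cv2.Rodrigues(c["rvec"])[0]; o=-R.T@c["tvec"]
    return o,R.T@np.array([(uv[0]-c["cx"])/f,(uv[1]-c["cy"])/f,1])
def onz(n,uv,z,cal=None):
    o,d=ray(n,uv,cal); return o+d*(z-o[2])/d[2]
def proj(n,P,cal=None):
    c=cal or robot.get_calibration(n); f=200/np.tan(np.radians(c["vertical_fov"]/2))
    K=np.array([[f,0,c["cx"]],[0,f,c["cy"]],[0,0,1.]])
    return cv2.projectPoints(np.array(P,float).reshape(-1,3),c["rvec"],c["tvec"],K,None)[0].reshape(-1,2)
E
python3 - <<'E'
from h import *
t=cv2.imread("pics/top0.png")[170:245,220:290]; s=cv2.imread("pics/scene0.png")[160:225,350:425]
a=cv2.resize(t,None,fx=5.7,fy=5.7,interpolation=cv2.INTER_CUBIC)[:400]
b=cv2.resize(s,None,fx=5.3,fy=5.3,interpolation=cv2.INTER_CUBIC)
h=min(a.shape[0],b.shape[0]); cv2.imwrite("pics/c1.png",np.hstack([a[:h],b[:h]])); print(a.shape,b.shape,h)
# board: dark brown blob in the top view
img=cv2.imread("pics/top0.png"); hsv=cv2.cvtColor(img,cv2.COLOR_BGR2HSV)
print(hsv[220,262],hsv[180,262],hsv[226,250])
for n,uv,z in(("top",(254,208),.012),("scene",(388,194),.012),("top",(260,196),.07)):print(onz(n,uv,z))
E
```

```text
(400, 399, 3) (344, 398, 3) 344
[ 13 161 138] [ 16 139 196] [ 12 147 139]
[0.49825105 0.24597117 0.012     ]
[0.50543857 0.25303461 0.012     ]
[0.53757233 0.21670247 0.07      ]
```

View pics/c1.png

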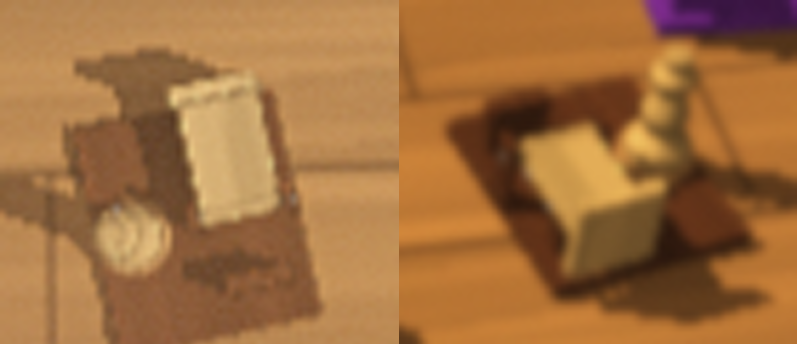

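The crops confirm it: the spindle's stand is the one at about (0.50, 0.25), with yaw around +12° and the flag lying away from the robot. Next I'll close the fingers, move above it and look from close by.

Run:
```python
from h import *
robot.set_gripper(0.0)
q0=np.array(robot.observe()["q"])
p=[0.50,0.24,0.34]
best=min((12,-168),key=lambda y:(lambda q:1e9 if q is None else np.abs(q-q0).max())(robot.ik(p,[180,0,y])))
print(best)
robot.move_pose(p,[180,0,best])
c=robot.get_calibration("wrist"); f=robot.grab_frame("wrist"); cv2.imwrite("pics/w1.png",f)
np.save("w1cal.npy",c,allow_pickle=True); print(c); o=robot.observe(); print(o["time"],o["tool_pos"],o["tcp_rot"],o["q"])
```

```text
-168
{'vertical_fov': 67.02506742081741, 'cx': 320.8794888006217, 'cy': 196.98281419925755, 'rvec': array([-1.84294662, -2.2774095 , -0.34822333]), 'tvec': array([-0.13166614, -0.56406943,  0.25305216])}
2.3917 [0.49964333 0.24078153 0.33994202] [ 1.79988549e+02 -5.44075084e-03 -1.67959623e+02] [ 1.22117400e+01 -1.32943117e+00  1.85735293e+00  9.31921906e+01
  1.14673002e-02  1.71363504e-01]
```

View pics/w1.png

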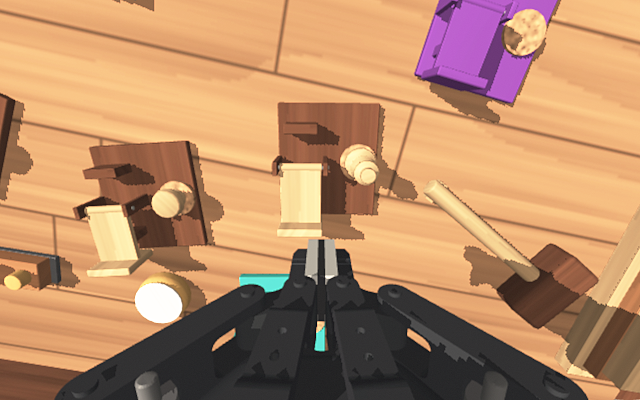

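The wrist view shows the target board with corners at about (278,103), (383,104) and (378,215), the rail near (300,228) and the spindle at (360,165). I'll fit the stand pose from the board corners and check it against the rail.

Run:
```python
from h import *
c=np.load("w1cal.npy",allow_pickle=True).item()
A=onz("w",(278.5,103),.012,c);B=onz("w",(383,104),.012,c);C=onz("w",(378.5,215),.012,c)
print(A,B,C,np.linalg.norm(B-A),np.linalg.norm(C-B))
yaw=np.degrees(np.arctan2(*(-(B-A)[:2]*[1,-1])[[0,1]])) if 0 else np.degrees(np.arctan2(-(B-A)[0],(B-A)[1]))
y2=np.degrees(np.arctan2((C-B)[1],(C-B)[0])); O=(A+C)/2
print(yaw,y2,O)
y=np.radians((yaw+y2)/2); R=np.array([[np.cos(y),-np.sin(y),0],[np.sin(y),np.cos(y),0],[0,0,1]])
O[2]=0
P=np.array([[-75,65,12],[-75,-65,12],[75,65,12],[80,-7,78],[80,-61,78],[70,-7,78],[70,-61,78],[80,-7,22],[80,-61,22],[0,40,96]])/1000
W=P@R.T+O; im=cv2.imread("pics/w1.png")
uv=proj("w",W,c); print(uv.round(1)); print("top",proj("top",W).round(1)[3:])
for u in uv: cv2.drawMarker(im,tuple(int(v) for v in u),(0,0,255),cv2.MARKER_CROSS,7,1)
cv2.imwrite("pics/w1m.png",cv2.resize(im[80:270,250:430],None,fx=3,fy=3))
```

```text
[0.43687312 0.17319777 0.012     ] [0.41060968 0.30218138 0.012     ] [0.55609982 0.3361169  0.012     ] 0.13163031341512815 0.1493954524685003
11.509138739464866 13.129475119247285 [0.49648647 0.25465734 0.012     ]
[[383.3 103. ]
 [280.  103.5]
 [377.2 214.6]
 [326.9 238.2]
 [282.1 238.4]
 [326.9 230.6]
 [281.7 230.8]
 [326.1 220.8]
 [287.1 221. ]
 [371.3 176.8]]
top [[245.7 185.1]
 [260.8 181.5]
 [246.4 187.9]
 [261.5 184.3]
 [248.1 186.5]
 [262.7 183. ]
 [236.9 210.4]]
```

View pics/w1m.png

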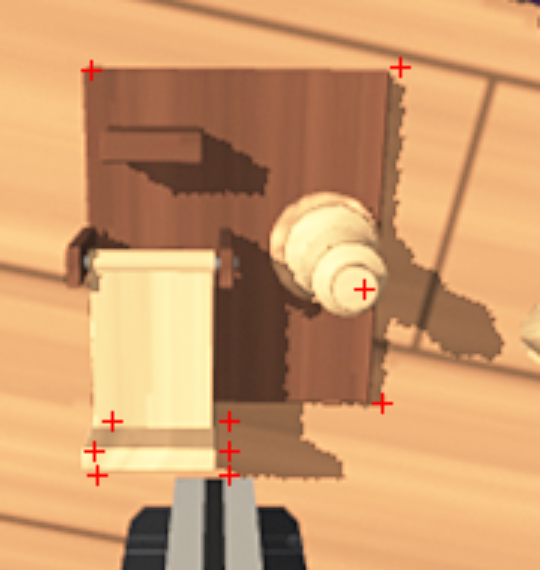

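The rail is about 5 mm to -y and 2 mm nearer the robot than my corner fit, because the board shadow biased the right-hand corner. I'll shift by that amount and touch the rail from outside with a guarded move.

```bash
cat >> h.py <<'E'
Y=12.3; _y=np.radians(Y); RZ=np.array([[np.cos(_y),-np.sin(_y)],[np.sin(_y),np.cos(_y)]])
O=np.array([0.4965,0.2547])+RZ@[-.002,-.005]
def W(x,ztip,y=-.034):   # stand x, tip height above the bench -> TCP
    return [*(O+RZ@[x,y]), ztip+robot.tip_reach]
def L(p): return (RZ.T@(np.array(p)[:2]-O)).round(4), round(p[2]-robot.tip_reach,4)
ORI=[180,0,Y-180]
E
python3 - <<'E'
from h import *
print(robot.tip_reach)
robot.move_pose(W(.118,.12),ORI)
robot.line_to(W(.118,.068))
print("hit",robot.line_to(W(.075,.068),vel=.03,guard=2.0))
o=robot.observe(); print(o["time"],L(o["tool_pos"]),o["ft_force"])
E
```

```text
0.0726
hit True
4.5833 (array([ 0.0911, -0.0339]), np.float64(0.0681)) [3.35105066 1.29836233 0.90234282]
```

Contact came at stand x = 0.091, which is the 80 mm face plus the 11 mm half-width of the finger, so the model holds. Next I'll raise the flag along the arc.

Run:
```python
from h import *
for d in np.arange(10,81,10):
    t=np.radians(d); h=.018+.005*d/80; r=.0785
    x=r*np.cos(t)-h*np.sin(t); z=r*np.sin(t)+h*np.cos(t)
    robot.line_to(W(x+.011,.05+z),vel=.06)
    o=robot.observe(); print(d,round(o["time"],2),o["ft_force"].round(1))
robot.line_to(W(x+.011,.05+z+.03),vel=.15)
robot.line_to(W(x+.13,.05+z+.03),vel=.25)
print(robot.observe()["time"])
for n,s in(("scene",np.s_[150:230,340:440]),("top",np.s_[165:245,215:315])):
    f=robot.grab_frame(n); cv2.imwrite(f"pics/{n}2.png",cv2.resize(f[s],None,fx=4,fy=4,interpolation=cv2.INTER_CUBIC))
cv2.imwrite("pics/c2.png",np.hstack([cv2.imread("pics/scene2.png"),cv2.imread("pics/top2.png")]))
```

```text
10 5.0 [5.4 1.7 3. ]
20 5.39 [4.5 1.7 3.1]
30 5.78 [4.  1.5 4.6]
40 6.17 [1.5 2.1 2.7]
50 6.58 [1.4 1.6 2.4]
60 6.97 [0.3 1.5 3.4]
70 7.38 [-0.7  2.9  5.1]
80 7.78 [-2.   3.   7.4]
8.75
```

View pics/c2.png

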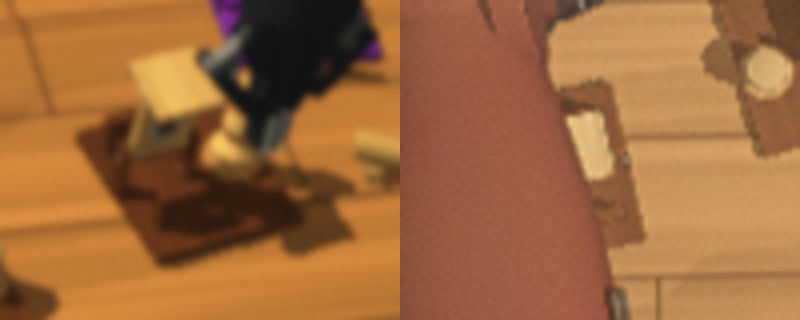

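The flag stands nearly upright, about 80° with the ring face not yet showing, and the spindle is in place. Next I'll push the under half over from the far side, then press it down from above.

Run:
```python
from h import *
def rot(r,h,d):
    t=np.radians(d); return r*np.cos(t)-h*np.sin(t), r*np.sin(t)+h*np.cos(t)
robot.line_to(W(.09,.110),vel=.15)
for d in range(80,146,13):
    x,z=rot(.080 if d<90 else .070,-.028,d)
    robot.line_to(W(x+.010,.05+z-.012),vel=.07)
    o=robot.observe(); print(d,round(o["time"],2),o["ft_force"].round(1))
robot.line_to(W(x+.03,.05+z-.005),vel=.15)
robot.line_to(W(x+.03,.05+z+.035),vel=.15)
robot.line_to(W(x-.012,.05+z+.03),vel=.15)
for d in (150,160,170,180):
    x,z=rot(.075,-.028,d)
    g=robot.line_to(W(x+.002,.05+z-(.0015 if d==180 else 0)),vel=.05,guard=25)
    o=robot.observe(); print(d,g,round(o["time"],2),o["ft_force"].round(1),L(o["tool_pos"]))
robot.line_to(W(-.073,.14),vel=.15)
robot.move_pose(W(.02,.30),ORI)
c=robot.get_calibration("wrist"); f=robot.grab_frame("wrist"); print(robot.observe()["time"])
np.save("w2cal.npy",c,allow_pickle=True); cv2.imwrite("pics/w3.png",f)
```

```text
80 10.1 [ 0.3 -0.2 -0.2]
93 10.5 [ 0.2 -0.4  0.4]
106 10.89 [ 0.3  0.1 -0.5]
119 11.28 [0.5 0.1 0.8]
132 11.68 [0.8 0.1 0.6]
145 12.07 [ 0.9 -1.2  0.6]
150 False 13.99 [-1.  -0.2  0.2] (array([-0.0488, -0.034 ]), np.float64(0.1116))
160 False 14.42 [ 0.9 -0.4  0.5] (array([-0.0592, -0.034 ]), np.float64(0.1018))
170 False 14.84 [0.6 0.2 0.9] (array([-0.0673, -0.034 ]), np.float64(0.0903))
180 True 15.21 [-2.9 -0.6 10.4] (array([-0.0723, -0.034 ]), np.float64(0.0778))
16.5917
```

View pics/w3.png

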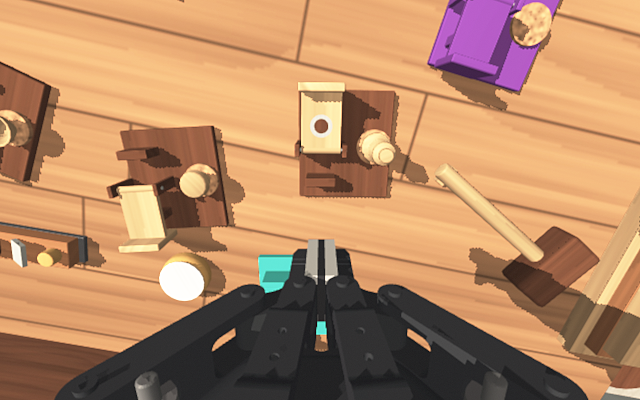

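The flag lies over on the robot's side with its ring inlay up at (321,126). The tip met the hard stop at 77.8 mm, where 78 mm was expected. The spindle stands on its seat at (375,148) and the neighbouring stand's flag hasn't moved.

```bash
python3 -c "
from plant import robot
print(robot.job_done())"
```

```text
the job is handed in; nothing more can be done
None
```

The flag on the spindle's stand is pushed fully over against its stop with the ring-inlaid face up, the spindle is still standing, the robot touched only that flag, and I handed the job in at about 17 s.

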